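# Pour foundation stones into the parts box and close it

## Task

Pick up the blue cup and pour all eight little cast foundation stones from it into the open bay of the wooden parts box. Stand the empty cup back upright on the cork mat, and slide the white cover fully home over the stones. Leave the glue bottle, the sanding block and the little timber pavilion where they are.

Things in the scene. Friction and masses are not known exactly. Their poses are not given: they have to be found in the camera images.
- cup: Blue open cup, round, 95 mm tall, outer diameter 58 mm at the foot widening to 68 mm at the rim, wall 3 mm, floor 4 mm, about 120 g (varies); no handle. It holds the eight stones, which fill it to about 45 mm. Origin: centre of its underside; z runs up along the cup's axis.
- cup_rim (a point): Centre of the cup's mouth, 95 mm above its underside, same axes as the cup.
- mat: Square cork mat fixed on the table, 150 x 150 mm, 4 mm thick, on which the cup stands. Origin: centre of its underside, on the table.
- box: Open wooden parts box fixed to the table, 112 mm (x) by 278 mm (y). Walls 6 mm thick, 62 mm high; thin dark rails on the long sides reach 72 mm. A 6 mm divider across its middle, 60 mm high, makes two bays, each 100 (x) by 130 mm (y) inside. The +y bay holds sticks and starts covered; the -y bay is empty and starts open. Origin: centre of its underside; z up.
- bay (a point): Centre of the inner floor of the empty (-y) bay, 6 mm above the table, 68 mm from the box's middle along its -y; axes as the box's.
- cover (a joint): White plate sliding on top of the box, 136 mm (box's y) by 105 mm, top face 69 mm above the table. Value in m: 0 = wholly over the +y bay, 0.136 = end stop, fully home over the -y bay (moves to the box's -y as it grows). Starts between 0 and 0.045, overhanging the empty bay by that much. About 1.5 N friction plus 4 N per m/s; stays where left.
- ridge (a point): Middle of the top of the red ridge on the cover, 89 mm above the table. The ridge stands 20 mm high above the cover's top face at the middle of the cover; 14 mm thick along the box's y, 70 mm long along its x. Push it or pinch it to slide the cover.
- glue: Bystander: white glue bottle, 52 mm diameter, 140 mm tall, upright. Origin: centre of its underside.
- sander: Bystander: cork sanding block with red-brown paper below, 72 x 112 x 32 mm, long along its y. Origin: centre of its underside.
- pavilion: Bystander: little timber-frame pavilion model on a plywood base, 120 (x) x 90 (y) mm, 90 mm tall. Origin: centre of its underside.
- stone0: Grey cast foundation stone, a block 16 x 16 x 20 mm, 10 g, one of eight alike; starts in the cup. Origin: centre of its 16 x 16 mm underside.
- stone1: Another such stone.
- stone2: Another such stone.
- stone3: Another such stone.
- stone4: Another such stone.
- stone5: Another such stone.
- stone6: Another such stone.
- stone7: Another such stone.

How it is judged (in metres and radians):
On the way, in this order (a step that is already met when the one before it is completed fails the run):
1. the cup is held and tipped over the box's empty bay (x of cup_rim in the frame of bay between -0.13 and 0.13 m and y of cup_rim in the frame of bay between -0.13 and 0.13 m and angle between cup's own z axis and vertical above 0.6 rad and height (world z) of cup_rim above 0.07 m).
2. all eight stones lie in the bay that was empty, the cover not yet closed (x of stone0 in the frame of bay between -0.053 and 0.053 m and y of stone0 in the frame of bay between -0.068 and 0.068 m and z of stone0 in the frame of bay between -0.005 and 0.054 m and x of stone1 in the frame of bay between -0.053 and 0.053 m and y of stone1 in the frame of bay between -0.068 and 0.068 m and z of stone1 in the frame of bay between -0.005 and 0.054 m and x of stone2 in the frame of bay between -0.053 and 0.053 m and y of stone2 in the frame of bay between -0.068 and 0.068 m and z of stone2 in the frame of bay between -0.005 and 0.054 m and x of stone3 in the frame of bay between -0.053 and 0.053 m and y of stone3 in the frame of bay between -0.068 and 0.068 m and z of stone3 in the frame of bay between -0.005 and 0.054 m and x of stone4 in the frame of bay between -0.053 and 0.053 m and y of stone4 in the frame of bay between -0.068 and 0.068 m and z of stone4 in the frame of bay between -0.005 and 0.054 m and x of stone5 in the frame of bay between -0.053 and 0.053 m and y of stone5 in the frame of bay between -0.068 and 0.068 m and z of stone5 in the frame of bay between -0.005 and 0.054 m and x of stone6 in the frame of bay between -0.053 and 0.053 m and y of stone6 in the frame of bay between -0.068 and 0.068 m and z of stone6 in the frame of bay between -0.005 and 0.054 m and x of stone7 in the frame of bay between -0.053 and 0.053 m and y of stone7 in the frame of bay between -0.068 and 0.068 m and z of stone7 in the frame of bay between -0.005 and 0.054 m and value of joint cover below 0.12 m), for 0.2 s.
3. the cover is fully over the stones (value of joint cover above 0.13 m), for 0.2 s.
At the end, for the whole second after the job is handed in: All eight stones lie at rest in the -y bay of the box (inside its walls, below its top); the cover is within 6 mm of fully home over them; the cup stands upright (within 0.1 rad), at rest, on the cork mat, its centre within 68 mm of the mat's centre (x of stone0 in the frame of bay between -0.053 and 0.053 m and y of stone0 in the frame of bay between -0.068 and 0.068 m and z of stone0 in the frame of bay between -0.005 and 0.054 m and x of stone1 in the frame of bay between -0.053 and 0.053 m and y of stone1 in the frame of bay between -0.068 and 0.068 m and z of stone1 in the frame of bay between -0.005 and 0.054 m and x of stone2 in the frame of bay between -0.053 and 0.053 m and y of stone2 in the frame of bay between -0.068 and 0.068 m and z of stone2 in the frame of bay between -0.005 and 0.054 m and x of stone3 in the frame of bay between -0.053 and 0.053 m and y of stone3 in the frame of bay between -0.068 and 0.068 m and z of stone3 in the frame of bay between -0.005 and 0.054 m and x of stone4 in the frame of bay between -0.053 and 0.053 m and y of stone4 in the frame of bay between -0.068 and 0.068 m and z of stone4 in the frame of bay between -0.005 and 0.054 m and x of stone5 in the frame of bay between -0.053 and 0.053 m and y of stone5 in the frame of bay between -0.068 and 0.068 m and z of stone5 in the frame of bay between -0.005 and 0.054 m and x of stone6 in the frame of bay between -0.053 and 0.053 m and y of stone6 in the frame of bay between -0.068 and 0.068 m and z of stone6 in the frame of bay between -0.005 and 0.054 m and x of stone7 in the frame of bay between -0.053 and 0.053 m and y of stone7 in the frame of bay between -0.068 and 0.068 m and z of stone7 in the frame of bay between -0.005 and 0.054 m and angle between cup's own z axis and vertical below 0.1 rad and horizontal distance between cup and mat below 0.068 m and height (world z) of cup between 0.002 and 0.009 m and linear speed of each of cup, stone0, stone1, stone2, stone3, stone4, stone5, stone6, stone7 below 0.03 m/s and value of joint cover above 0.13 m); the robot touches nothing.
It fails at once if the glue bottle is moved more than 30 mm or tipped over (distance of glue from where it was at the start of the episode above 0.03 m or angle between glue's own z axis and vertical above 0.5 rad).
It fails at once if the sanding block is moved more than 30 mm or tipped over (distance of sander from where it was at the start of the episode above 0.03 m or angle between sander's own z axis and vertical above 0.5 rad).
It fails at once if the pavilion is moved more than 30 mm or tipped over (distance of pavilion from where it was at the start of the episode above 0.03 m or angle between pavilion's own z axis and vertical above 0.5 rad).
It also fails if it takes over 58 s, if anything falls off the work surface, if the arm or the gripper's body presses on something with over 40 N, if the wrist force passes 120 N, or if a joint passes its speed limit or range.

## Robot

A 7-joint arm with a two-finger parallel gripper is mounted at the origin on the work surface. World frame = base frame: x ahead of the robot, y to its left, z up, the work surface at z = 0. Lengths are in m, angles in degrees, forces in N, time in s.
With the tool pointing down it reaches from about 0.4 to 0.875 m from the base axis. Payload 6.5 kg.
Tool frame: the origin (TCP) lies at the very end of the fingers, on their centre line; the grasp point (between the pads) lies 19 mm behind it; z points along the fingers, y is the line along which they close (so a half turn about z gives the same grasp; the last joint's range is limited). The gripper opens to 88 mm and grips with 3 to 60 N. Pads are 18 mm wide; open, the fingers measure 123 mm over their backs; the gripper's body (75 mm by 187 mm) begins 45 mm behind the grasp point.
Start: joints at [63.472, 30.733, -0.252, 88.115, 0.149, 61.152, -4.079], TCP at [0.251, -0.599, 0.239] pointing down, gripper open.
Joint ranges: [-154.64, 154.64], [-21.42, 123.67], [-72.66, 72.17], [13.99, 137.28], [-74.86, 254.86], [10.95, 109.41], [-158.01, 158.01]. Speed limits (degrees/s): [136.94, 136.94, 180, 180, 180, 180, 180].

## Interface

Orientations are given as a 3x3 rotation matrix whose columns are the frame's x, y, z axes.
In Python, from workcell import * gives the robot as it stands. Calls block until the motion is done:
- move_to(position, orientation): joint-space move of the TCP to a pose.
- line_to(position, frame=None, rate=0.15): straight line of the TCP; frame=None keeps the orientation; rate is the mean speed in m/s.
- move_j(angles): joint-space move.
- grip(opening, force=None): finger opening in m; force is the grip in N (None keeps the last); returns when the fingers have stopped.
- dwell(seconds).
- ik(position, orientation): joint angles nearest the present ones, or None.
- get_obs(): the state.
- get_image(name): name is "scene" or "top"; returns a dict with "image" (400x640x3 uint8, blue, green, red), "mtx" (3x3 intrinsics, pixels), "rvec" (rotation vector, rad) and "tvec" (3), from world to camera coordinates, as OpenCV has them. Camera axes: x right, y down, z forward; pixel columns grow to the right and rows downward; lengths in m; the calibration is good to about 2 mm. A picture is of the moment at which its call begins. There is no depth.
A pose or a line that the arm cannot do raises PlanningError and nothing moves.
- finish_job(): hands the job in; it is judged then, once.
The state is a dict: "time_s": time; "joints": joint angles; "qvel": joint speeds; "effort": joint torques, N m; "position": TCP position; "ee_rot": TCP orientation; "contact_force": force on the tool from outside, world axes, zero at the start; "moment": the same for the moment, N m; "grip_width": finger opening in m; "gripper_force": force on a finger pad.
Only numpy, scipy, OpenCV 4.12 (cv2) and the standard library are available. Lean on these libraries where they do the work, as an engineer would, in place of code of your own. Each camera call takes 0.05 s, during which the arm holds its last target. There are 200 camera calls.

## Working session

There is one attempt and no reset: what is moved stays moved. The work goes in short steps, each a Python script; the robot and the scene stay as the last script left them, time stands still between calls to the robot, and variables do not carry over. Pictures are saved under pics/ and viewed, at most 10 in all, crops included, and the job is handed in when it is done.

```bash
mkdir -p pics; ls
python3 - <<'E'
from workcell import *
import cv2
for n in ("scene","top"):
    d=get_image(n); cv2.imwrite(f"pics/{n}0.png",d["image"]); print(n,d["mtx"],d["rvec"],d["tvec"])
o=get_obs(); print(o["time_s"],o["ee_rot"],o["position"])
E
```

```text
pics
scene [[493.61736559   0.         324.08896556]
 [  0.         493.61736559 201.40449875]
 [  0.           0.           1.        ]] [ 1.98888811  1.80912731 -0.52829454] [ 0.00182162 -0.43867836  1.57853058]
top [[452.94214154   0.         324.70338831]
 [  0.         452.94214154 193.48525021]
 [  0.           0.           1.        ]] [ 2.13450879 -2.17915435  0.14229476] [-0.02031933  0.58339634  0.97632214]
0.1 [[ 9.22255455e-01  3.86580430e-01 -6.68398475e-04]
 [ 3.86581001e-01 -9.22254393e-01  1.40154708e-03]
 [-7.46227576e-05 -1.55097459e-03 -9.99998794e-01]] [ 0.25100206 -0.59899527  0.23793431]
```

View pics/scene0.png

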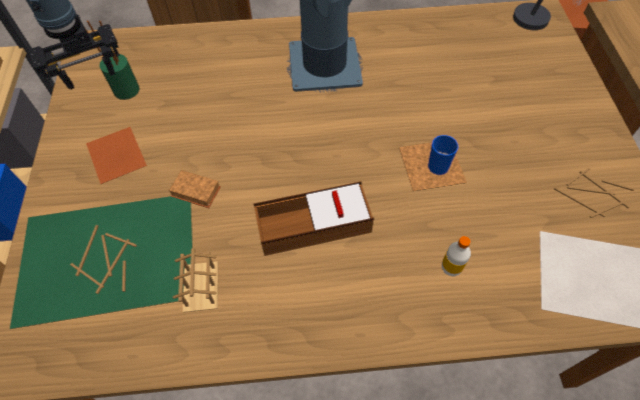

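View pics/top0.png

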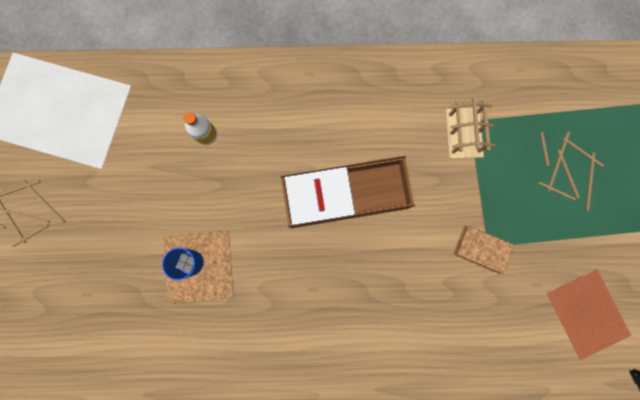

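The scene view shows the cup on the mat at (443,150), the box at (315,217) and the glue at (456,258). In the top view, the box corners are about (282,177), (405,157), (413,206) and (291,227), the cup rim is at about (183,264), and the open bay is at about (382,187).

```bash
cat > h.py <<'E'
import cv2, numpy as np
from scipy.optimize import least_squares
def proj(d,P): return cv2.projectPoints(np.asarray(P,float).reshape(-1,3),d["rvec"],d["tvec"],d["mtx"],None)[0][:,0]
def unproj(d,px,z):
    R=cv2.Rodrigues(d["rvec"])[0]; t=np.ravel(d["tvec"])
    c=-R.T@t; v=R.T@np.linalg.inv(d["mtx"])@np.array([px[0],px[1],1.]); return c+v*(z-c[2])/v[2]
def biggest(m):
    n,l,s,c=cv2.connectedComponentsWithStats(m.astype(np.uint8)); i=1+np.argmax(s[1:,4]); return l==i
def hullbox(pts): return np.r_[pts.min(0),pts.max(0)]
def mask(d,kind):
    h=cv2.cvtColor(d["image"],cv2.COLOR_BGR2HSV).astype(int); H,S,V=h[...,0],h[...,1],h[...,2]
    return {"blue":(H>100)&(H<130)&(S>130)&(V>50),"red":((H<6)|(H>174))&(S>190)&(V>100),"white":(S<30)&(V>180)}[kind]
def roi(m,x0,x1,y0,y1):
    r=np.zeros_like(m); r[y0:y1,x0:x1]=m[y0:y1,x0:x1]; return r
def cup_pts(x,y,z0=.004):
    a=np.linspace(0,2*np.pi,72); c=np.c_[np.cos(a),np.sin(a)]
    return np.vstack([np.c_[c*.029+[x,y],0*a+z0],np.c_[c*.034+[x,y],0*a+z0+.095]])
def find_cup(ds,rois):
    obs=[]
    for d,r in zip(ds,rois):
        m=biggest(roi(mask(d,"blue"),*r)); yx=np.argwhere(m)[:,::-1]; obs.append(hullbox(yx)+[-.5,-.5,.5,.5])
    f=lambda p:np.concatenate([hullbox(proj(d,cup_pts(*p)))-o for d,o in zip(ds,obs)])
    s=least_squares(f,[.5,.25]); return s.x,s.fun
E
python3 - <<'E'
from workcell import *
from h import *
s,t=get_image("scene"),get_image("top")
print("cup",find_cup([s,t],[(380,500,110,200),(130,240,220,310)]))
for d,r in ((s,(310,370,170,240)),(t,(270,360,150,235))):
    m=biggest(roi(mask(d,"red"),*r)); c=np.argwhere(m)[:,::-1]; print("ridge",c.mean(0),m.sum(),unproj(d,c.mean(0),.086))
    w=biggest(roi(mask(d,"white")|m,*r)); k=cv2.minAreaRect(np.argwhere(w)[:,::-1].astype(np.float32)); b=cv2.boxPoints(k); print("cover"); print(np.array([np.r_[p,unproj(d,p,.069)] for p in b]).round(3))
for p in ((282,177),(405,157),(413,206),(291,227)): print("rail",unproj(t,p,.072).round(3))
for p in ((163,233),(230,231),(233,299),(168,303)): print("mat",unproj(t,p,.004).round(3))
for p in ((190,118),): print("gluecap",unproj(t,p,.14).round(3))
for p in ((464,242),): print("gluecap",unproj(s,p,.14).round(3))
cr=cv2.resize(t["image"][140:310,150:430],None,fx=2.85,fy=2.85,interpolation=cv2.INTER_CUBIC); cv2.imwrite("pics/topcrop.png",cr)
E
```

```text
cup (array([0.43491761, 0.27342161]), array([-0.87932942,  0.12418246,  0.89706832,  1.62771957, -1.32074705,
       -0.16996793,  1.42397523,  1.24591543]))
ridge [337.125      203.19791667] 96 [ 0.5758871  -0.02190722  0.086     ]
cover
[[ 3.06824e+02  1.94273e+02  5.32000e-01 -9.30000e-02  6.90000e-02]
 [ 3.61552e+02  1.82469e+02  5.10000e-01  4.80000e-02  6.90000e-02]
 [ 3.69117e+02  2.17543e+02  6.14000e-01  5.20000e-02  6.90000e-02]
 [ 3.14389e+02  2.29348e+02  6.33000e-01 -8.30000e-02  6.90000e-02]]
ridge [319.12345679 194.34567901] 81 [ 0.57499732 -0.02022557  0.086     ]
cover
[[ 2.84162e+02  1.76973e+02  6.17000e-01  5.50000e-02  6.90000e-02]
 [ 3.46270e+02  1.66622e+02  6.37000e-01 -8.10000e-02  6.90000e-02]
 [ 3.54108e+02  2.13649e+02  5.34000e-01 -9.50000e-02  6.90000e-02]
 [ 2.92000e+02  2.24000e+02  5.14000e-01  3.90000e-02  6.90000e-02]]
rail [0.616 0.06  0.072]
rail [ 0.655 -0.209  0.072]
rail [ 0.547 -0.222  0.072]
rail [0.508 0.041 0.072]
mat [0.504 0.339 0.004]
mat [0.505 0.186 0.004]
mat [0.353 0.178 0.004]
mat [0.347 0.324 0.004]
gluecap [0.732 0.241 0.14 ]
gluecap [0.736 0.24  0.14 ]
```

View pics/topcrop.png

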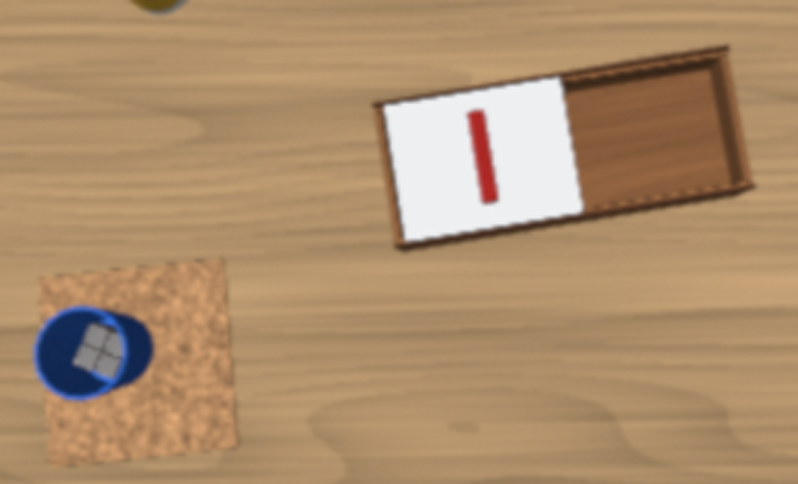

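In the enlarged top view, the cup has its stones in two layers. The cover is almost fully at the +y end, and the bay at crop (650,135) is clear. My plan is to grasp the cup from the side and pour by rolling the tool, so next I scan for reachable poses.

```bash
cat >> h.py <<'E'
from scipy.spatial.transform import Rotation as Ro
CUP=np.array([.435,.2735]); BAY=np.array([.591,-.150]); YAW=np.radians(8.4)
BX=np.array([np.cos(YAW),np.sin(YAW)]); BY=np.array([-np.sin(YAW),np.cos(YAW)])
GH=.05   # grasp height above cup underside
def Rpick(a,p,s=1):
    a,p=np.radians([a,p]); z=np.array([np.cos(a)*np.cos(p),np.sin(a)*np.cos(p),-np.sin(p)])
    y=s*np.array([-np.sin(a),np.cos(a),0]); return np.c_[np.cross(y,z),y,z]
def body(g,R):
    return np.array([g+R@[x*.0375,y*.0935,z] for x in(-1,1) for y in(-1,1) for z in(-.045,-.16)]+[g+R@[x*.011,y*.062,.019] for x in(-1,1) for y in(-1,1)])
def pour_pose(a,p,s,th,c,rim,sgn=1):
    # turned by c about vertical, then tipped by th about the tool's horizontal heading
    k=np.radians(a+c); Q=Ro.from_rotvec(sgn*np.radians(th)*np.array([np.cos(k),np.sin(k),0]))*Ro.from_euler("z",c,degrees=True)
    R=Q.as_matrix()@Rpick(a,p,s); u=Q.as_matrix()[:,2]; g=np.array(rim)-(.095-GH)*u; return g,R,u
def tcp(g,R): return g+.019*R[:,2]
E
cat > scan.py <<'E'
from workcell import *
from h import *
import time
t0=time.time(); ok=[]
for a in range(-60,151,15):
  for p in (10,20,30,40):
    for s in (1,-1):
      R=Rpick(a,p,s); g=np.r_[CUP,.004+GH]
      if body(g,R)[:,2].min()<.004: continue
      q=ik(tcp(g,R),R); 
      if q is None: continue
      for c in range(-120,31,15):
        for sgn in (1,-1):
          for rz in (.15,.18,.21):
            res=[]
            for th in (130,90,45):
              gg,RR,u=pour_pose(a,p,s,th,c,np.r_[BAY,rz],sgn)
              if body(gg,RR)[:,2].min()<.085: break
              qq=ik(tcp(gg,RR),RR)
              if qq is None: break
              res.append(qq)
            if len(res)==3:
              d=np.abs(np.array(res)-np.array(q)).max(); d2=np.abs(np.diff(res,axis=0)).max()
              ok.append((round(d2),round(d),a,p,s,c,sgn,rz)); break
print(time.time()-t0,len(ok)); ok.sort(key=lambda o:max(o[0],o[1]))
for o in ok[:25]: print(o)
E
timeout 500 python3 scan.py
```

```text
Traceback (most recent call last):
  File "scan.py", line 19, in <module>
    qq=ik(tcp(gg,RR),RR)
ValueError: time passes only in moves, steps and waits
```

```bash
cat > scan.py <<'E'
from workcell import *
from h import *
n=0
def IK(g,R):
    global n
    n+=1
    if n%60==0: dwell(.05)
    return ik(tcp(g,R),R)
ok=[]
for a in (-40,-20,105,125):
  for p in (20,35):
      R=Rpick(a,p,1); g=np.r_[CUP,.004+GH]; q=IK(g,R)
      if q is None: continue
      for c in range(-105,46,30):
        for sgn in (1,-1):
            res=[]; rz=.16
            for th in (125,90,45):
              gg,RR,u=pour_pose(a,p,1,th,c,np.r_[BAY,rz],sgn)
              b=body(gg,RR)[:,2].min()
              if b<.06: break
              qq=IK(gg,RR)
              if qq is None: break
              res.append(qq)
            if len(res)==3:
              d2=np.abs(np.diff(res,axis=0)).max(); d=np.abs(np.array(res)-q).max(0).round()
              ok.append((round(d2),a,p,c,sgn,d,np.round(res[0]),round(body(*pour_pose(a,p,1,90,c,np.r_[BAY,rz],sgn)[:2])[:,2].min(),3)))
print(n,len(ok),get_obs()["time_s"]); ok.sort(key=lambda o:max(o[5]))
for o in ok[:16]: print(*o)
E
timeout 500 python3 scan.py
```

```text
8 0 0.2
```

```bash
cat >> h.py <<'E'
def pour_pose(a,p,s,th,c,rim,sgn=1,e=0):
    k=np.radians(a+c); Q=Ro.from_rotvec(np.radians(e*min(1,th/90))*np.array([-np.sin(k),np.cos(k),0]))*Ro.from_rotvec(sgn*np.radians(th)*np.array([np.cos(k),np.sin(k),0]))*Ro.from_euler("z",c,degrees=True)
    R=Q.as_matrix()@Rpick(a,p,s); u=Q.as_matrix()[:,2]; g=np.array(rim)-(.095-GH)*u; return g,R,u
E
sed -i 's/        for sgn in (1,-1):/       for e in (10,30):\n        for sgn in (1,-1):/; s/rz=.16/rz=.18/; s/BAY,rz\],sgn)/BAY,rz],sgn,e)/g; s/(round(d2),a,p,c,sgn,/(round(d2),a,p,c,e,sgn,/; s/o\[5\]/o[6]/' scan.py
timeout 500 python3 scan.py
```

```text
471 131 0.55
37 105 20 15 10 -1 [39. 19. 28. 53. 36. 46. 83.] [ 46.  79. -42.  57. -31. 108. -22.] 0.093
29 -40 20 15 10 -1 [35. 23. 82. 26. 44. 44. 88.] [-47.  71.  40. 136. 122.  65.   2.] 0.093
38 -20 35 15 10 -1 [35. 34. 92. 10. 43. 29. 68.] [-53.  93.  50. 134. 121.  65. -20.] 0.091
40 -20 20 -105 10 1 [19. 21. 93. 43. 83. 20. 65.] [ -45.   86.   62.   80.   17.   79. -154.] 0.093
45 -20 20 -105 30 1 [21. 11. 93. 40. 92. 29. 65.] [ -45.   76.   62.   86.    8.   69. -154.] 0.114
41 105 20 -45 30 -1 [72. 11. 47.  3. 24. 37. 94.] [ 79.  66. -61. 107. -44.  28. -10.] 0.114
37 -40 20 -105 10 1 [23. 15. 96. 46. 71.  9. 69.] [ -31.   85.   55.   64.   17.  102. -155.] 0.093
42 105 20 15 30 -1 [33.  4. 12. 45. 34. 38. 98.] [ 40.  65. -24.  65. -34.  99.  -6.] 0.114
43 105 20 -15 10 -1 [ 45.   6.  13.  28.  11.  25. 100.] [ 52.  67. -26.  82. -57.  87.  -4.] 0.093
52 -20 20 -75 30 1 [ 16.  16. 101.  18.  92.  67.  62.] [ -60.   79.   70.  108.    8.   32. -146.] 0.114
43 105 20 -15 30 -1 [ 42.  10.  11.  23.  17.  15. 101.] [ 49.  56. -24.  87. -51.  75.  -3.] 0.114
40 105 35 15 10 -1 [ 41.  23.  13.  47.  18.  58. 101.] [ 45.  76. -27.  67. -52. 105. -11.] 0.091
40 125 20 -15 10 -1 [ 44.   9.  14.  31.   3.  30. 102.] [ 44.  72. -25.  66. -48. 104. -11.] 0.093
41 -40 20 -105 30 1 [ 24.  10. 103.  41.  87.  22.  70.] [ -35.   79.   62.   71.    2.   91. -155.] 0.114
38 -40 20 -75 10 1 [ 13.  15. 103.  21.  68.  43.  72.] [ -50.   86.   62.   88.   21.   68. -157.] 0.093
31 -40 35 15 10 -1 [ 16.  24.  69.  16.  22.  41. 103.] [-33.  65.  20. 125. 103.  84.  22.] 0.091
```

```bash
cat >> h.py <<'E'
A,P,C,E_=105,28,-7,30
E
python3 - <<'E'
from workcell import *
from h import *
R=Rpick(A,P,1); g=np.r_[CUP,.004+GH]; T=tcp(g,R); z=R[:,2]; back=T-.12*z
grip(.088)
print(np.round(ik(T,R)),np.round(ik(back+[0,0,.15],R)))
move_to(back+[0,0,.15],R); print(get_obs()["time_s"],np.round(get_obs()["joints"]))
line_to(back); line_to(T,rate=.1)
o=get_obs(); print(o["time_s"],o["contact_force"],o["position"]-T)
cv2.imwrite("pics/g1.png",np.vstack([cv2.resize(get_image("scene")["image"][80:280,240:540],(600,300)),cv2.resize(get_image("top")["image"][150:350,110:410],(600,300))]))
E
```

```text
[   6.   56.  -15.  112.  -66.   54. -108.] [   5.   34.    1.  111.  -58.   78. -124.]
3.5833 [   5.   34.    1.  111.  -58.   78. -124.]
6.0833 [-0.84848304 -0.72682651 -0.71959894] [ 5.87568529e-04 -6.37804041e-04  2.00858940e-05]
```

View pics/g1.png

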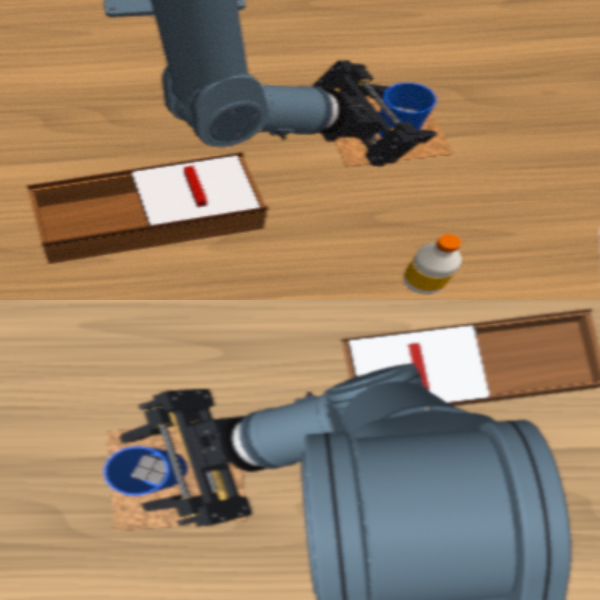

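The fingers straddle the cup cleanly in both views, so I grip, lift and carry it to the pouring place.

```bash
cat >> h.py <<'E'
def pour(th,zmin=.098,rz=None,dx=.010,dy=-.005):
    rim=np.r_[BAY+dx*BX+dy*BY,0]
    g,R,u=pour_pose(A,P,1,th,C,rim,-1,E_)
    rim[2]=rz or max(.13,zmin-body(g,R)[:,2].min())
    g,R,u=pour_pose(A,P,1,th,C,rim,-1,E_); return tcp(g,R),R,rim
E
python3 - <<'E'
from workcell import *
from h import *
o=get_obs(); print(grip(.05,25)); w=get_obs(); print("w",w["grip_width"],w["gripper_force"])
p=np.array(w["position"]); line_to(p+[0,0,.15],rate=.12)
o=get_obs(); print(o["time_s"],"w",o["grip_width"],o["contact_force"])
T,R,_=pour(0,rz=.25)
try: line_to(T,R,rate=.2)
except PlanningError as e: print(e); move_to(T,R)
print(get_obs()["time_s"],np.round(get_obs()["joints"]))
for th in (30,60):
    T,R,rim=pour(th,rz=.21); line_to(T,R,rate=.06)
    o=get_obs(); print(th,rim,o["time_s"],np.round(o["joints"]),np.round(o["contact_force"],1),o["grip_width"])
cv2.imwrite("pics/g2.png",np.vstack([cv2.resize(get_image("scene")["image"][80:330,150:450],(600,300)),cv2.resize(get_image("top")["image"][100:300,250:550],(600,300))]))
E
```

```text
False
w 0.06121206660896836 24.876220033169716
8.1 w 0.061224180162373645 [-0.27874907  0.57691549 -2.25333823]
10.5417 [  26.   56.    8.   73.  -49.  100. -125.]
30 [ 0.60162314 -0.15348553  0.21      ] 11.4417 [ 30.  52.   3.  83. -53.  82. -94.] [-0.2 -0.9 -3. ] 0.06094359888014191
60 [ 0.60162314 -0.15348553  0.21      ] 12.1417 [ 35.  49.  -4.  89. -57.  73. -62.] [ 0.8 -0.7 -1.6] 0.061142505591108474
```

View pics/g2.png

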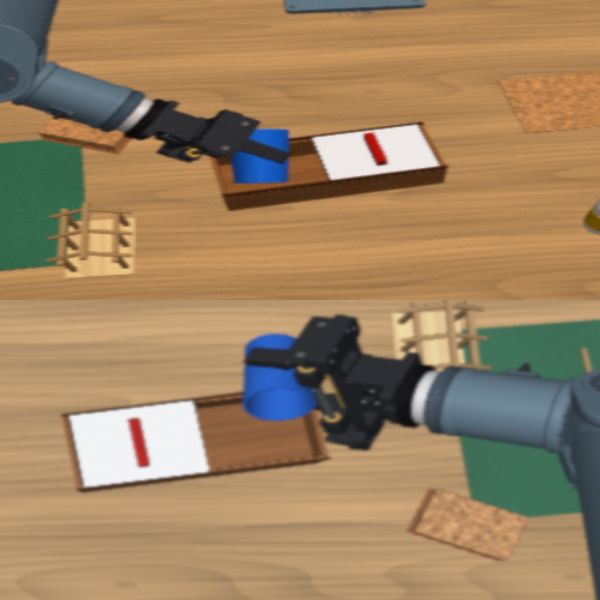

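The views show the tilted cup held over the bay with its mouth towards -x, and the pavilion and sander clear of the arm. I pour next.

Run:
```python
from workcell import *
from h import *
for th in (80,95,105,115,125,135):
    try:
        T,R,rim=pour(th); line_to(T,R,rate=.04)
    except PlanningError as e: print(th,e); break
    dwell(.3)
    o=get_obs(); print(th,rim[2].round(3),o["time_s"],np.round(o["joints"]),np.round(o["contact_force"],1),round(o["grip_width"],4))
dwell(.4)
cv2.imwrite("pics/g3.png",np.vstack([cv2.resize(get_image("scene")["image"][80:330,150:450],(600,300)),cv2.resize(get_image("top")["image"][100:300,250:550],(600,300))]))
```

```text
80 0.169 13.3583 [ 39.  52. -10.  90. -59.  69. -37.] [-0.2 -0.6 -2. ] 0.0611
95 0.168 14.1167 [ 42.  54. -13.  89. -59.  70. -23.] [ 0.4  0.1 -1.5] 0.061
105 0.167 14.775 [ 44.  56. -16.  88. -58.  73. -14.] [ 0.9 -0.7 -2.1] 0.061
115 0.164 15.4 [ 46.  59. -19.  85. -56.  77.  -6.] [-0.1 -0.5 -2.3] 0.0614
125 0.158 16.025 [ 47.  62. -21.  83. -54.  80.   2.] [ 0.4  1.3 -1.8] 0.0611
135 0.15 16.6583 [ 47.  65. -23.  80. -52.  84.   9.] [ 1.   0.2 -1.7] 0.0611
```

View pics/g3.png

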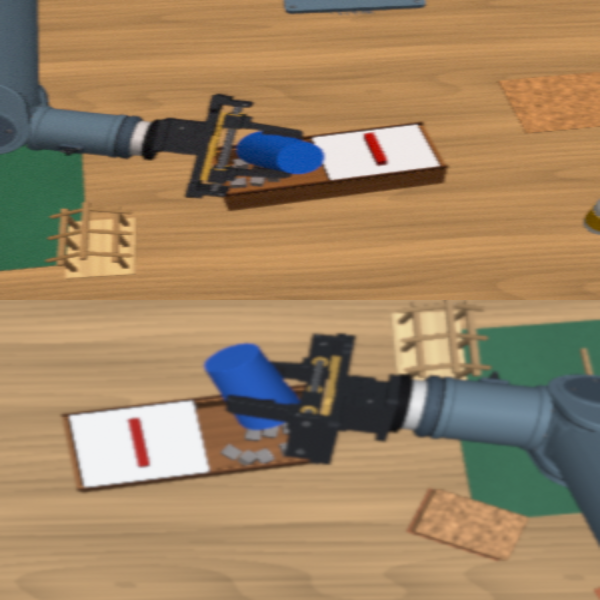

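Stones lie in the bay and the cup is inverted. I turn the cup back upright and return it above the mat, then look into the bay before placing it.

Run:
```python
from workcell import *
from h import *
for th,rz in ((90,.2),(45,.24),(0,.27)):
    T,R,rim=pour(th,rz=rz); line_to(T,R,rate=.12)
R=Rpick(A,P,1); g=np.r_[CUP+[-.004,-.012],.004+GH]; T=tcp(g,R)
line_to(T+[0,0,.15],R,rate=.25)
o=get_obs(); print(o["time_s"],np.round(o["contact_force"],1),o["grip_width"])
s,t=get_image("scene"),get_image("top")
cv2.imwrite("pics/g4.png",np.vstack([cv2.resize(s["image"][160:270,220:400],(640,300),interpolation=cv2.INTER_CUBIC),cv2.resize(t["image"][140:240,270:430],(640,300),interpolation=cv2.INTER_CUBIC)]))
```

```text
21.9917 [ 0.8 -0.7 -2. ] 0.06091811044612194
```

View pics/g4.png

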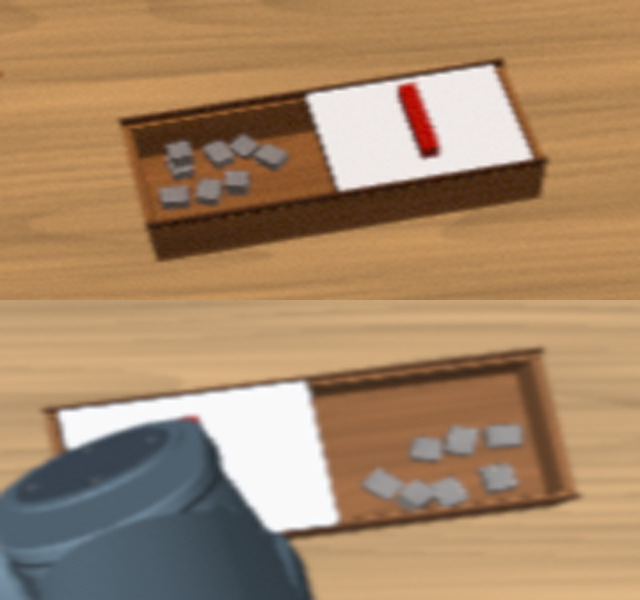

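All eight stones are in the bay: scene-crop positions (178,150), (182,168), (218,152), (245,145), (270,155), (174,195), (208,190) and (237,181). I place the cup next.

Run:
```python
from workcell import *
from h import *
R=Rpick(A,P,1); T=tcp(np.r_[CUP+[-.004,-.012],.004+GH],R); z=R[:,2]
line_to(T+[0,0,.012],rate=.15)
for dz in (.006,.003,.001,-.0005):
    line_to(T+[0,0,dz],rate=.02); f=get_obs()["contact_force"]; print(dz,np.round(f,1))
    if f[2]>3: break
grip(.088); dwell(.2)
line_to(T-.12*z,rate=.12); line_to(T-.12*z+[0,0,.15],rate=.25)
s,t=get_image("scene"),get_image("top")
print(find_cup([s,t],[(380,500,110,200),(130,240,220,310)]),get_obs()["time_s"])
cv2.imwrite("pics/g5.png",np.vstack([cv2.resize(s["image"][80:280,240:540],(600,300)),cv2.resize(t["image"][150:350,110:410],(600,300))]))
# candidates for pushing the ridge
Rd=np.c_[np.r_[BX,0],-np.r_[BY,0],[0,0,-1]]; 
for k in (0,90,180,-90):
    Rk=Rd@Ro.from_euler("z",k,degrees=True).as_matrix()
    for y in (.062,-.068):
        p=np.r_[.5815,-.0825,0][:2]+y*BY; q=ik(np.r_[p,.076],Rk); print(k,y,None if q is None else np.round(q))
```

```text
0.006 [ 0.4  0.9 -1.3]
0.003 [-0.2  0.4 -1.6]
0.001 [ 0.7  0.2 -1.1]
-0.0005 [-1.  -1.4  3.2]
(array([0.43172461, 0.26234535]), array([-1.08370467, -0.48840304,  1.38017258,  1.99912852, -0.96645181,
       -0.72719029,  1.29960592,  1.71488097])) 27.175
0 0.062 [ -3.  36.   0. 106.  -0.  38. -84.]
0 -0.068 [ 10.  39.  -0. 100.   0.  41. -72.]
90 0.062 [ -18.   38.   21.  107.  -20.   39. -157.]
90 -0.068 [  -4.   40.   19.  101.  -19.   42. -146.]
180 0.062 [ 40.  54. -62. 104.  56.  60.  53.]
180 -0.068 [ 50.  57. -62.  98.  56.  62.  68.]
-90 0.062 [ 16.  39. -25. 105.  23.  42. -13.]
-90 -0.068 [ 29.  42. -26.  99.  25.  45.  -1.]
```

View pics/g5.png

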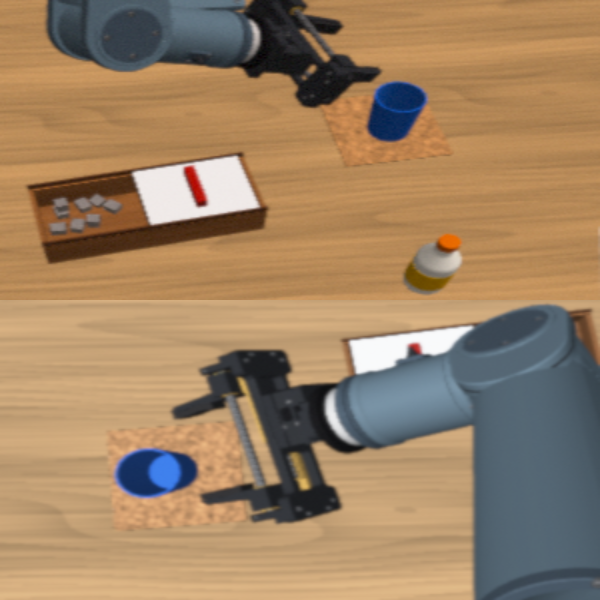

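The cup is empty and upright on the mat at (0.432, 0.262). I pinch the ridge and slide the cover next.

Run:
```python
from workcell import *
from h import *
Rd=np.c_[np.r_[BX,0],-np.r_[BY,0],[0,0,-1]]; r=np.array([.5754,-.021])
move_to(np.r_[r,.22],Rd); grip(.055)
line_to(np.r_[r,.10],rate=.15); line_to(np.r_[r,.0745],rate=.06); print(np.round(get_obs()["contact_force"],1))
grip(.005,12); o=get_obs(); print("w",o["grip_width"],o["gripper_force"])
line_to(np.r_[r-.115*BY,.0745],rate=.08); print(np.round(get_obs()["contact_force"],1))
for d in (.122,.126,.128,.130,.132,.134,.136,.138):
    line_to(np.r_[r-d*BY,.0745],rate=.03); f=np.array(get_obs()["contact_force"]); print(d,np.round(f,1))
    if f[:2]@BY>8: break
grip(.055); dwell(.2); p=np.array(get_obs()["position"]); line_to(p+[0,0,.06],rate=.1); line_to(p+[0,0,.2],rate=.25)
move_to([.42,-.30,.35],Rd); dwell(.3)
s,t=get_image("scene"),get_image("top"); print(get_obs()["time_s"])
for dd,rr in ((s,(240,380,170,260)),(t,(270,430,140,240))):
    c=np.argwhere(biggest(roi(mask(dd,"red"),*rr)))[:,::-1].mean(0); w=unproj(dd,c,.086); print(w,(w[:2]-r)@BY)
cv2.imwrite("pics/g6.png",np.vstack([cv2.resize(s["image"][80:280,220:520],(600,300)),cv2.resize(t["image"][120:320,150:450],(600,300))]))
```

```text
[ 0.4 -0.1  0.1]
w 0.013820926773831926 11.99973151087761
[-2.3 -1.6  6. ]
0.122 [-2.  -2.4  5.1]
0.126 [-2.7 -0.4  5. ]
0.128 [-3.4 -0.9  5.3]
0.13 [-3.6  1.6  7.2]
0.132 [-5.9  6.3  9.5]
0.134 [-7.4  9.  10.9]
37.9833
[ 0.59339576 -0.1500181   0.086     ] -0.1302629114274986
[ 0.59308279 -0.14793123  0.086     ] -0.12815271115407945
```

View pics/g6.png

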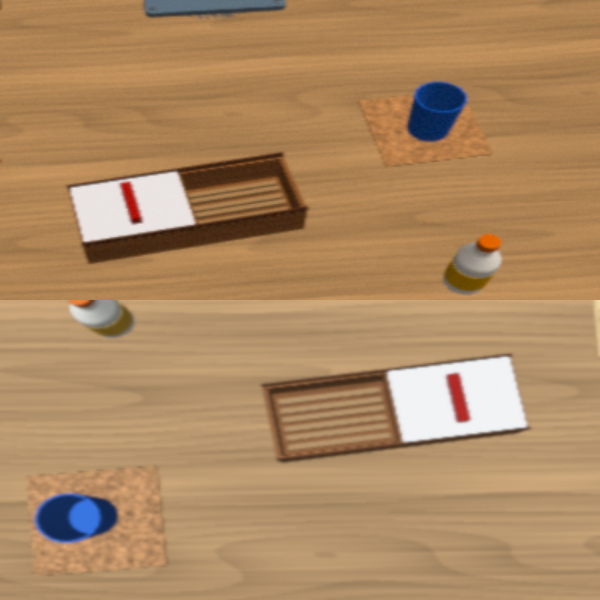

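The cover reached its end stop: the force climbed from 0.130 m of travel, and the white plate now reaches the -y end wall in both views. The cup stands on the mat and the bystanders in view have not moved. I hand the job in.

```bash
python3 -c "
from workcell import *
print(finish_job())"
```

```text
the job is handed in; nothing more can be done
None
```

I poured all eight stones into the bay, stood the empty cup upright on the mat, slid the cover to its end stop and handed the job in at about 38 s; no verdict was returned, and I never re-measured the glue bottle, sanding block or pavilion, but nothing was seen to touch them.

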